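# Pick the red-handled valve, load the parts dryer and set its timer

## Task

Pick the brass valve with the red handle out of the crate and lay it, not drop it, on the floor of the grey drying box; then close the yellow lid fully without slamming it. Then wind the timer clockwise past its red top mark and bring it back to the green 15-minute mark. Leave the other fittings in the crate and the things on the bench where they are.

Things in the scene. Friction and masses are not known exactly. Their poses are not given: they have to be found in the camera images.
- valve_red: brass ball valve with a red lever on top, 100 mm long (x), lying in the crate; origin under its middle. Round middle 52 mm long, 37 mm diameter, axis 19 mm up; hexagonal ends 36 mm high, 42 wide. Flat lever 14 mm wide along x, from x = -12 to +50 mm, 42 to 47 mm up (its top). 0.25 to 0.5 kg, balanced at its middle. Grip it across y at its middle, a finger on either side of the lever
- valve_blue: the same valve with a blue lever: not wanted
- tee: white plastic pipe tee, about 100 x 55 x 37 mm, origin near its middle, underside
- elbow: grey plastic pipe elbow, about 97 x 55 x 38 mm, origin near its middle, underside
- union: steel pipe union with hexagonal ends, 92 mm long (x), 41 mm wide, origin under its middle
- coupling: copper pipe with a hexagon in its middle, 100 mm long (x), 41 mm wide, origin under its middle
- crate: green open crate, fixed, 250 (x) x 320 (y) x 60 mm high, walls and floor 5 mm; origin under its centre. Six fittings lie side by side on its floor, their x axes roughly along the crate's x; it stands either to the left or to the right of the dryer
- dryer: grey drying box, fixed, open on top: outside 150 (x) x 170 (y) x 75 mm high, walls and floor 5 mm; origin under its centre, x pointing away from the robot. At its -y side a grey pod of the same height, 104 mm wide, carries the timer (timer axis at x = 0, y = -137 mm)
- lid (a joint): lid angle in rad: 0 shut, about 1.57 upright, up to 1.9 leaning back; starts open at 1.55 to 1.75. The hinge is stiff (0.22 N m): the lid stays where it is left and can be pushed shut from its outer side
- lid_hinge (a point): the lid's hinge axis (along the dryer's y), middle of the dryer's far (+x) top edge, 75 mm up; the lid is a yellow plate 8 mm thick, 170 mm wide, which reaches 150 mm from the hinge; shut, it lies on top of the box
- lid_handle (a point): black knob on the lid's outer side, about 30 mm wide, in the middle of its width and 30 mm from its free edge; the point lies 35 mm off the lid's outer side
- timer (a joint): timer angle in rad, grows clockwise seen from above: 0 = black mark (0 minutes), 0.6 = green mark (15 minutes; pointer straight along the dryer's +x), 1.2 = red top mark (30 minutes), end stop at 1.5; starts between 0 and 0.15. It stays where it is left and turns with about 0.06 N m
- timer_grip (a point): point on the timer's vertical axis, 108 mm above the bench, a good height to grip its black bar: 50 mm long (x; white pointer on the +x end), 18 mm wide (y), 86 to 120 mm above the bench, on a disc of 26 mm radius. The white dial under it is 92 mm across, 77 mm above the bench
- grease_tin: red tin, 70 mm diameter, 90 mm high, standing beyond the work; origin under its centre
- tape_roll: black roll of tape, 100 mm diameter, 40 mm high, lying on the left beyond the work; origin under its centre
- screwdriver: screwdriver with a red handle, lying on the right beyond the work; origin under its middle
Things that resemble listed ones, but are neither listed nor needed, are in the scene too. Leave any purple look-alike of the valve_blue alone. Leave any purple look-alike of the tee alone.

How it is judged (in metres and radians):
On the way, in this order (a step that is already met when the one before it is completed fails the run):
1. the red-handled valve is lifted out of the crate (z of valve_red in the frame of crate above 0.08 m), for 0.1 s.
2. the valve lies released on the floor of the drying box (x of valve_red in the frame of dryer between -0.06 and 0.06 m and y of valve_red in the frame of dryer between -0.07 and 0.07 m and z of valve_red in the frame of dryer between 0 and 0.03 m and contact force between valve_red and the fingers below 0.1 N and linear speed of valve_red below 0.03 m/s), for 0.2 s.
3. the lid is shut over it (x of valve_red in the frame of dryer between -0.06 and 0.06 m and y of valve_red in the frame of dryer between -0.07 and 0.07 m and z of valve_red in the frame of dryer between 0 and 0.03 m and value of joint lid below 0.06 rad), for 0.2 s.
4. the timer is wound past its red top mark (value of joint timer above 1.23 rad), for 0.1 s.
5. the timer is brought back to the green mark (value of joint timer between 0.5 and 0.7 rad), for 0.2 s.
At the end, for the whole second after the job is handed in: The red-handled valve rests inside the drying box on its floor, the lid is shut (under 0.06 rad), the timer stands within 0.1 rad of the green mark (0.6 rad), and the five other fittings lie in the crate (all of step 3 and all of step 5 and linear speed of valve_red below 0.03 m/s and x of valve_blue in the frame of crate between -0.125 and 0.125 m and y of valve_blue in the frame of crate between -0.16 and 0.16 m and z of each of valve_blue, tee, elbow, union, coupling in the frame of crate below 0.05 m and x of tee in the frame of crate between -0.125 and 0.125 m and y of tee in the frame of crate between -0.16 and 0.16 m and x of elbow in the frame of crate between -0.125 and 0.125 m and y of elbow in the frame of crate between -0.16 and 0.16 m and x of union in the frame of crate between -0.125 and 0.125 m and y of union in the frame of crate between -0.16 and 0.16 m and x of coupling in the frame of crate between -0.125 and 0.125 m and y of coupling in the frame of crate between -0.16 and 0.16 m); the robot touches nothing.
It fails at once if the valve is dropped (falls free faster than 0.7 m/s, as from more than about 25 mm) (contact force between valve_red and the fingers below 0.1 N and linear speed of valve_red above 0.7 m/s).
It fails at once if the lid is slammed (faster than 3 rad/s) (velocity of joint lid below -3 rad/s).
It fails at once if another fitting is lifted out of the crate (z of any of valve_blue, tee, elbow, union, coupling in the frame of crate above 0.08 m).
It fails at once if a thing on the bench is moved by more than 30 mm (distance of any of grease_tin, tape_roll, screwdriver from where it was at the start of the episode above 0.03 m).
It also fails if it takes over 72 s, if anything falls off the work surface, if the arm or the gripper's body presses on something with over 40 N, if the wrist force passes 120 N, or if a joint passes its speed limit or range.

## Robot

A 7-joint arm with a two-finger parallel gripper is mounted at the origin on the work surface. World frame = base frame: x ahead of the robot, y to its left, z up, the work surface at z = 0. Lengths are in mm, angles in rad, forces in N, time in s.
With the tool pointing down it reaches from about 425 to 1025 mm from the base axis. Payload 9.4 kg.
Tool frame: the origin (TCP) lies between the finger pads; the fingertips stand 17 mm ahead of it and the grasp point (between the pads) lies 2 mm behind it; z points along the fingers, y is the line along which they close (so a half turn about z gives the same grasp; the last joint's range is limited). The gripper opens to 93 mm and grips with 3 to 60 N. Pads are 15 mm wide; open, the fingers measure 128 mm over their backs; the gripper's body (75 mm by 188 mm) begins 65 mm behind the grasp point.
Start: joints at [-1.182, 0.599, -0.003, 1.599, 0.002, 0.943, -0.08], TCP at [325.628, 647.758, 235.618] pointing down, gripper open.
Joint ranges: [-2.57, 2.57], [-0.35, 1.97], [-1.29, 1.29], [0.11, 2.56], [-1.05, 4.19], [0.11, 1.86], [-2.63, 2.63]. Speed limits (rad/s): [2.22, 2.22, 3.01, 3.01, 3.14, 3.14, 3.14].

## Interface

Orientations are given as a rotation vector (axis times angle).
In Python, from rig import * gives the robot as it stands.
- The arm moves only by the shell command python3 -m creep 'ROWS'. ROWS is JSON, a list that holds one entry, the list of rows, each a list of 5 numbers: the finger opening in m, from 0 to 0.093, then the shift along the world's x, y, z in m, then the turn about the world's z in units of 5 degrees (1.0 is 5 degrees). A call has 1 to 12 rows; each row is the pose to reach, as a shift and turn from the pose commanded when the call began; what a row does not reach only later rows make up. A row lasts 1/12 s, in which the tool goes at most 41.7 mm and 7.16 degrees, less where a joint would pass 70% of its speed; a pose out of reach is approached as far as the arm can. A call with a gripper value outside its range is refused whole. The fingers move at their own pace and stop on an object; the grip force is fixed at half the most. Time passes only in rows, so rows that repeat a pose let the fingers close. It gives the time, the measured TCP pose, the force, the opening and the grip force at its end, in the units of the state.
- sense(): the state, without advancing time (a new reading comes with each control period).
- grab_frame(name): name is "scene" or "top" or "wrist"; returns (picture, depth): 480x640x3 uint8, blue, green, red; 480x640 float32, mm along the optical axis (not along the pixel's ray), 0 where there is no reading.
- camera_info(name): a dict with "fx", "fy", "cx", "cy" (pixels), "rvec" (rotation vector, rad) and "tvec" (3), from world to camera coordinates, as OpenCV has them. Camera axes: x right, y down, z forward; pixel columns grow to the right and rows downward; lengths in mm; the calibration is good to about 2 mm. A picture is of the moment at which its call begins: read the wrist's pose just before it. camera_info takes no time and is no camera call; for the wrist camera it gives the pose at the moment of the call.
- close_job(): hands the job in; it is judged then, once.
The state is a dict: "clock": time; "q": joint angles; "joint_velocities": joint speeds; "joint_torque": joint torques, N m; "tcp_pos": TCP position; "tcp_rot": TCP orientation; "wrist_force": force on the tool from outside, world axes, zero at the start; "ft_torque": the same for the moment, N m; "opening": finger opening in mm; "finger_force": force on a finger pad.
Only numpy, scipy, OpenCV 4.12 (cv2) and the standard library are available. Lean on these libraries where they do the work, as an engineer would, in place of code of your own. Each camera call takes 0.05 s, during which the arm holds its last target. There are 200 camera calls.

## Working session

There is one attempt and no reset: what is moved stays moved. The work goes in short steps, Python scripts to look and compute and a shell command to move; the robot and the scene stay as the last step left them, time stands still between calls to the robot, and variables do not carry over. Pictures are saved under pics/ and viewed, at most 10 in all, crops included, and the job is handed in when it is done.

```bash
mkdir -p pics; cat > h.py <<'E'
from rig import *
import numpy as np, cv2
def cam(n):
    c=camera_info(n); R=cv2.Rodrigues(np.array(c['rvec'],float))[0]; return c,R,np.array(c['tvec'],float).ravel()
def cloud(n,d,ci):
    c,R,t=ci
    v,u=np.mgrid[0:480,0:640]
    P=np.stack([(u-c['cx'])/c['fx']*d,(v-c['cy'])/c['fy']*d,d],-1)
    return (P-t)@R
E
python3 - <<'E'
from h import *
s=sense(); print({k:np.round(v,3) for k,v in s.items()})
for n in ('top','scene'):
    ci=cam(n); im,d=grab_frame(n); cv2.imwrite(f'pics/{n}0.png',im); np.savez(f'{n}0.npz',im=im,P=cloud(n,d,ci),d=d)
    print(n,ci[0])
E
```

```text
{'clock': np.float64(0.0), 'q': array([-1.182,  0.6  , -0.003,  1.6  ,  0.002,  0.943, -0.08 ]), 'joint_velocities': array([-0.001, -0.   , -0.001, -0.001, -0.   ,  0.001,  0.001]), 'joint_torque': array([-1.0000e-03, -7.6505e+01,  1.4970e+00, -2.5236e+01, -5.2000e-02,
        1.7000e-02,  0.0000e+00]), 'tcp_pos': array([325.426, 647.319, 234.78 ]), 'tcp_rot': array([-7.250e-01, -3.057e+00,  2.000e-03]), 'wrist_force': array([-0.415,  0.339, -0.992]), 'ft_torque': array([-0.01 , -0.009, -0.016]), 'finger_force': np.float64(0.0), 'opening': np.float64(93.53)}
top {'fx': 441.55769172615885, 'fy': 441.55769172615885, 'cx': 324.89873180293426, 'cy': 246.8623084921523, 'rvec': array([ 2.15465958, -2.16534441,  0.10128307]), 'tvec': array([ 68.46769738, 530.49813003, 921.6938931 ])}
scene {'fx': 510.8158830025647, 'fy': 510.8158830025647, 'cx': 318.1109830574978, 'cy': 234.88495279047658, 'rvec': array([ 2.18404851,  1.2295547 , -0.44656241]), 'tvec': array([-328.37921307, -255.0460577 , 1460.12293515])}
```

View pics/top0.png

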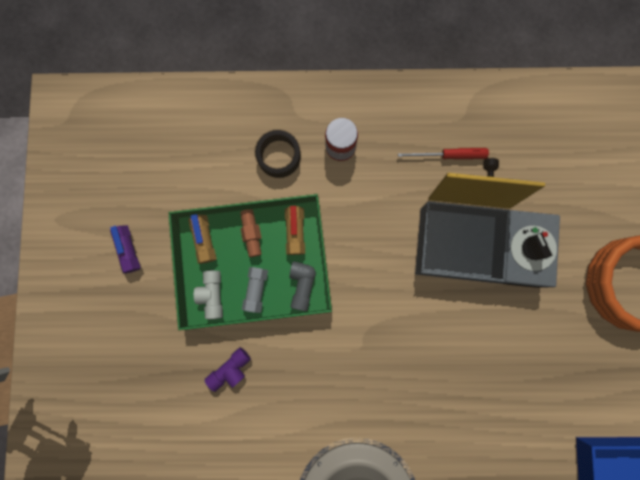

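View pics/scene0.png

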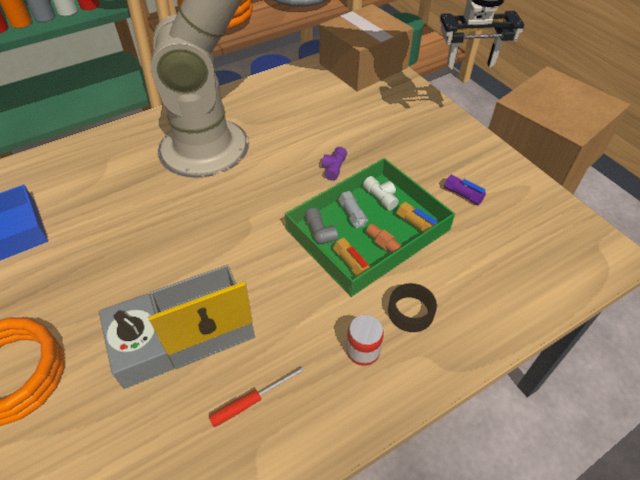

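The top view shows the crate at (250,262) and the dryer at (465,243), with the lid knob at (491,163) and the timer at (535,246). There are three valve-like things: brass with red lever (295,230), brass with blue lever (203,238) and purple with blue lever (125,248). The first fits the description. I'll confirm it in a crop and measure.

```bash
python3 - <<'E'
from h import *
z=np.load('top0.npz'); im,P=z['im'],z['P']
a=cv2.resize(im[190:340,160:330],None,fx=3.5,fy=3.5,interpolation=cv2.INTER_CUBIC)
b=cv2.resize(im[140:300,405:575],None,fx=3.5,fy=3.5,interpolation=cv2.INTER_CUBIC)
cv2.imwrite('pics/c1.png',a);cv2.imwrite('pics/c2.png',b)
hsv=cv2.cvtColor(im,cv2.COLOR_BGR2HSV);H,S,V=[hsv[...,i].astype(int) for i in range(3)]
def stat(m,n):
    q=P[m]; q=q[np.isfinite(q).all(1)]
    r=cv2.minAreaRect(q[:,:2].astype(np.float32)); print(n,len(q),'med',np.median(q,0).round(1),'rect',np.round(r[0],1),np.round(r[1],1),round(r[2],1),'z',np.percentile(q[:,2],[5,95]).round(1))
v,u=np.mgrid[0:480,0:640]
box=lambda u0,u1,v0,v1:(u>=u0)&(u<u1)&(v>=v0)&(v<v1)
stat(box(283,308,200,262)&((H<5)|(H>172))&(S>150)&(V>70),'redlever')
stat(box(283,308,200,262)&(P[...,2]>18)&(P[...,2]<60),'valve')
g=box(160,340,185,335)&(H>50)&(H<85)&(S>120)&(P[...,2]>52)&(P[...,2]<68); stat(g,'craterim')
d=box(410,570,195,295)&(P[...,2]>68)&(P[...,2]<82); stat(d,'dryertop+pod')
stat(box(410,570,140,215)&(H>18)&(H<32)&(S>150),'lid')
stat(box(480,502,153,172)&(V<60)&(P[...,2]>60),'knob')
stat(box(505,560,222,275)&(P[...,2]>112)&(P[...,2]<126),'bar')
dd=box(505,560,222,275)&(S<50)&(V>150)&(P[...,2]<84); stat(dd,'dial white')
stat(box(505,560,222,240)&(H>50)&(H<85)&(S>90)&(P[...,2]<90),'green')
for n,(uu,vv) in dict(tin=(341,130),tape=(278,137),sd=(467,153)).items(): print(n,P[vv,uu].round(0))
for (uu,vv) in [(295,215),(295,245),(460,245),(250,235),(303,270),(295,185)]: print(uu,vv,P[vv,uu].round(0))
# plane fit lid
q=P[box(440,540,170,210)&(H>18)&(H<32)&(S>150)]; c=q.mean(0); print('lid n',np.linalg.svd(q-c)[2][2].round(3),c.round(0))
E
```

```text
redlever 122 med [587.9 132.8  51.9] rect [517.9 104.2] [202.9  25.2] 22.7 z [49.2 54.2]
valve 908 med [570.8 131.1  38.6] rect [567.5 127.6] [132.7  53. ] 3.2 z [24.3 52.5]
craterim 241 med [379.6 213.8  59.3] rect [438.7 218. ] [124.5 313. ] 7.6 z [54.2 61.6]
dryertop+pod 4036 med [ 525.3 -335.2   74.5] rect [ 532.8 -273.1] [275.1 151.4] 83.5 z [70.9 78.1]
lid 2426 med [ 619.6 -229.   172.7] rect [ 562.8 -110.8] [ 96.2 412.2] 26.0 z [ 95.8 224.3]
knob 164 med [ 658.8 -231.9  201.7] rect [ 658.  -233.2] [25.6 22.1] 76.1 z [194.9 206.4]
bar 270 med [ 522.3 -355.7  118.5] rect [ 522.8 -356.7] [50.9 19.6] 22.1 z [113.9 121.3]
dial white 516 med [ 522.  -336.2   76.2] rect [ 522.6 -358.1] [83.8 88.3] 1.2 z [73.6 78.7]
green 12 med [ 557.8 -362.3   77.9] rect [ 557.9 -362.3] [6.4 6.4] 25.3 z [75.6 79.2]
tin [767.  31.  93.]
tape [781. 170.  17.]
sd [ 737. -248.   26.]
295 215 [596. 128.  54.]
295 245 [534. 129.  42.]
460 245 [ 536. -230.    7.]
250 235 [556. 226.  41.]
303 270 [481. 112.  42.]
295 185 [675. 133.  -2.]
lid n [-0.994  0.081 -0.073] [ 619. -230.  171.]
```

View pics/c1.png

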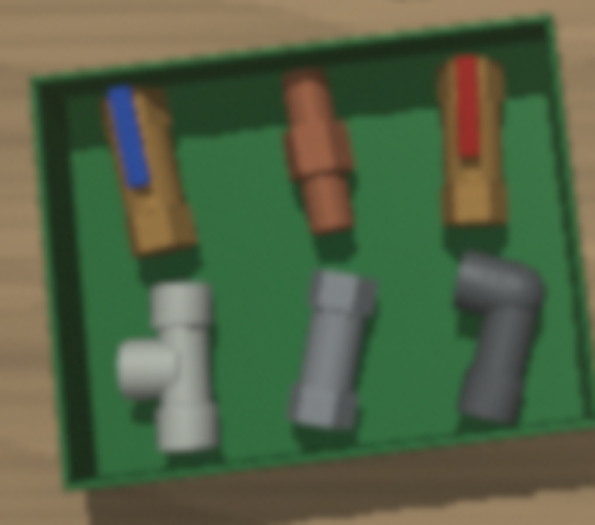

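View pics/c2.png

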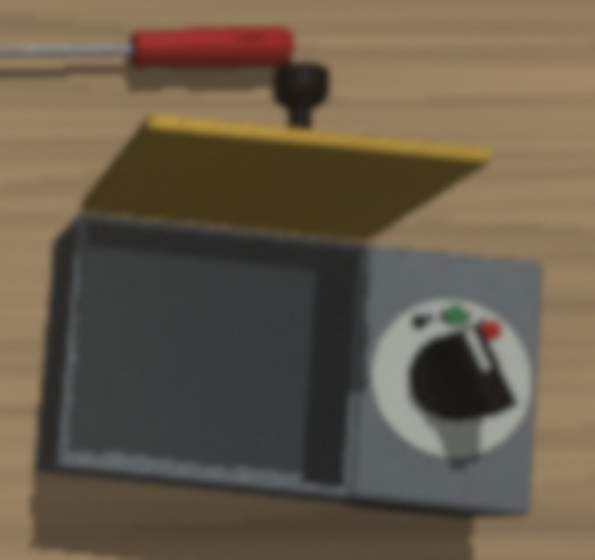

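The crop confirms the target: the brass valve with the red lever is at crop (470,140), full-picture (295,230). The blue one and the purple look-alike are separate. The dryer yaw is about -6.5°, its origin about (539,-221), and the measured timer axis fits that. I'll move above the valve and look from near.

```bash
python3 -m creep '[[[0.07,0.245,-0.516,0,5.7],[0.07,0.245,-0.516,0,5.7],[0.07,0.245,-0.516,0,5.7],[0.07,0.245,-0.516,0,5.7],[0.07,0.245,-0.516,0,5.7],[0.07,0.245,-0.516,0,5.7],[0.07,0.245,-0.516,0,5.7],[0.07,0.245,-0.516,0,5.7],[0.07,0.245,-0.516,0,5.7],[0.07,0.245,-0.516,0,5.7],[0.07,0.245,-0.516,0,5.7],[0.07,0.245,-0.516,0,5.7]]]'
```

```text
clock: 1.1
tcp_pos: [540.4, 194.0, 235.5]
tcp_rot: [0.05, -3.141, 0.0]
wrist_force: [1.2, -0.1, 0.5]
opening: 69.7
finger_force: 0.0
```

```bash
python3 -m creep '[[[0.07,0.03,-0.063,-0.03,0],[0.07,0.03,-0.063,-0.03,0],[0.07,0.03,-0.063,-0.03,0],[0.07,0.03,-0.063,-0.03,0]]]'
python3 - <<'E'
from h import *
s=sense(); print(s['tcp_pos'],s['tcp_rot'])
ci=cam('wrist'); im,d=grab_frame('wrist'); P=cloud('wrist',d,ci); np.savez('w1.npz',im=im,P=P); cv2.imwrite('pics/w1.png',im)
hsv=cv2.cvtColor(im,cv2.COLOR_BGR2HSV);H,S,V=[hsv[...,i].astype(int) for i in range(3)]
m=(((H<5)|(H>172))&(S>150)&(V>70)).astype(np.uint8)
n,l,st,c=cv2.connectedComponentsWithStats(m)
k=1+np.argmax(st[1:,4]); q=P[(l==k)&(P[...,2]>35)&(P[...,2]<65)]; print(st[k],cv2.minAreaRect(q[:,:2].astype(np.float32)),np.median(q,0))
def stat(m,n):
    q=P[m]; r=cv2.minAreaRect(q[:,:2].astype(np.float32)); print(n,len(q),r,np.median(q,0).round(1))
b=((H>8)&(H<28)&(S>110)&(P[...,2]>15)&(P[...,2]<60)).astype(np.uint8)
n,l,st,c=cv2.connectedComponentsWithStats(b)
for k in 1+np.argsort(-st[1:,4])[:3]: stat((l==k),'brass')
E
```

```text
clock: 1.43
tcp_pos: [570.2, 130.7, 204.5]
tcp_rot: [0.043, -3.139, 0.002]
wrist_force: [-0.9, 1.2, 0.5]
opening: 70.2
finger_force: 0.0
[570.19175117 130.66407576 204.52886692] [ 4.31373349e-02 -3.13936682e+00  1.70363172e-03]
[ 303  211   17   73 1200] ((587.2984008789062, 130.71229553222656), (61.15081024169922, 13.067329406738281), 1.8580857515335083) [585.46609484 130.87274058  51.83365095]
brass 4768 ((552.6696166992188, 330.19818115234375), (100.64875793457031, 38.030521392822266), 13.530240058898926) [539.8 321.5  37.8]
brass 4374 ((564.4530029296875, 226.299560546875), (100.51663970947266, 40.99475860595703), 10.998682975769043) [561.1 222.7  35.8]
brass 4127 ((568.4600830078125, 130.38368225097656), (99.90345764160156, 41.08879470825195), 2.054687023162842) [553.3 129.6  38.5]
```

View pics/w1.png

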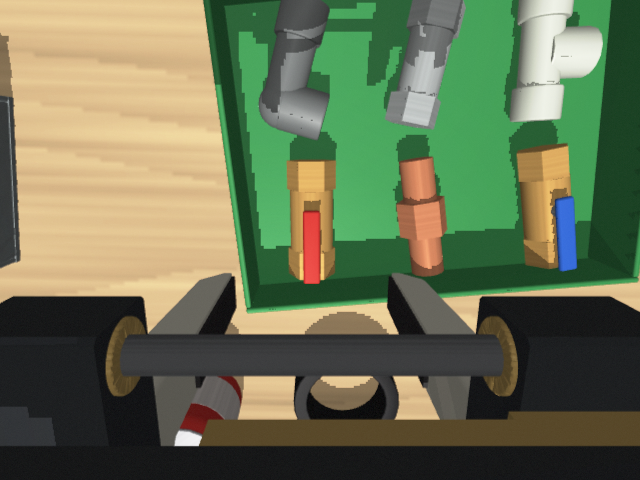

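The wrist view shows the red-levered valve at (311,220) with free floor on both sides, and the crate wall at column 240 is about 57 mm away. The measured centre is (568.4,130.5) at yaw 2° and the lever top is at 52 mm, as expected. I'll descend and grip.

```bash
python3 -m creep '[[[0.06,-0.002,0,-0.03,0],[0.06,-0.002,0,-0.065,0],[0.06,-0.002,0,-0.1,0],[0.06,-0.002,0,-0.13,0],[0.06,-0.002,0,-0.15,0],[0.06,-0.002,0,-0.165,0],[0.06,-0.002,0,-0.173,0],[0.06,-0.002,0,-0.176,0],[0.06,-0.002,0,-0.176,0]]]'
```

```text
clock: 2.23
tcp_pos: [567.9, 134.3, 29.6]
tcp_rot: [0.052, -3.141, -0.001]
wrist_force: [-0.2, 0.7, 0.5]
opening: 60.2
finger_force: 0.0
```

```bash
python3 -m creep '[[[0.02,0,0,0,0],[0.02,0,0,0,0],[0.02,0,0,0,0],[0.02,0,0,0,0],[0.02,0,0,0,0],[0.02,0,0,0,0],[0.02,0,0,0,0],[0.02,0,0,0,0]]]'
```

```text
clock: 2.9
tcp_pos: [568.5, 132.3, 30.5]
tcp_rot: [-0.048, 3.14, -0.001]
wrist_force: [0.3, -2.8, 6.0]
opening: 36.5
finger_force: 30.0
```

The grip is firm: 36.5 mm opening (round middle 37 mm) and 30 N. I'll lift, then carry it across.

```bash
python3 -m creep '[[[0.02,0,0,0.01,0],[0.02,0,0,0.025,0],[0.02,0,0,0.05,0],[0.02,0,0,0.08,0],[0.02,0,0,0.11,0],[0.02,0,0,0.13,0],[0.02,0,0,0.14,0],[0.02,0,0,0.14,0],[0.02,0,0,0.14,0]]]'
python3 -m creep '[[[0.02,-0.003,-0.015,0,0],[0.02,-0.006,-0.045,0,-0.4],[0.02,-0.01,-0.08,0,-0.8],[0.02,-0.013,-0.115,0,-1.2],[0.02,-0.016,-0.15,0,-1.7],[0.02,-0.019,-0.185,0,-1.7],[0.02,-0.022,-0.22,0,-1.7],[0.02,-0.025,-0.255,0,-1.7],[0.02,-0.028,-0.29,0,-1.7],[0.02,-0.029,-0.32,0,-1.7],[0.02,-0.03,-0.34,0,-1.7],[0.02,-0.03,-0.352,0,-1.7]]]'
python3 -m creep '[[[0.02,0,0,0,0],[0.02,0,0,0,0],[0.02,0,0,0,0]]]'
```

```text
clock: 3.65
tcp_pos: [567.8, 133.0, 169.5]
tcp_rot: [-0.05, 3.141, 0.0]
wrist_force: [-0.2, 0.1, -3.5]
opening: 36.2
finger_force: 30.0
clock: 4.65
tcp_pos: [535.7, -222.8, 167.8]
tcp_rot: [-0.19, -3.132, 0.001]
wrist_force: [-0.2, -0.6, -3.4]
opening: 36.3
finger_force: 30.0
clock: 4.9
tcp_pos: [537.9, -217.2, 168.9]
tcp_rot: [-0.181, -3.135, -0.002]
wrist_force: [0.1, 0.2, -4.2]
opening: 36.2
finger_force: 30.0
```

```bash
python3 - <<'E'
from h import *
im,d=grab_frame('scene'); cv2.imwrite('pics/s1.png',im)
ci=cam('top'); im,d=grab_frame('top'); P=cloud('top',d,ci)
hsv=cv2.cvtColor(im,cv2.COLOR_BGR2HSV);H,S,V=[hsv[...,i].astype(int) for i in range(3)]
v,u=np.mgrid[0:480,0:640]
# dryer rim + pod
m=(u>400)&(u<575)&(v>195)&(v<300)&(abs(P[...,2]-75)<4); q=P[m][:,:2].astype(np.float32); print('rim',cv2.minAreaRect(q))
print(sense()['tcp_pos'],sense()['tcp_rot'])
E
```

```text
rim ((533.2255859375, -272.52459716796875), (273.73785400390625, 151.91094970703125), 83.5117416381836)
[ 538.24400873 -217.00640201  169.36070215] [-1.79224605e-01 -3.13598662e+00 -1.31479356e-03]
```

View pics/s1.png

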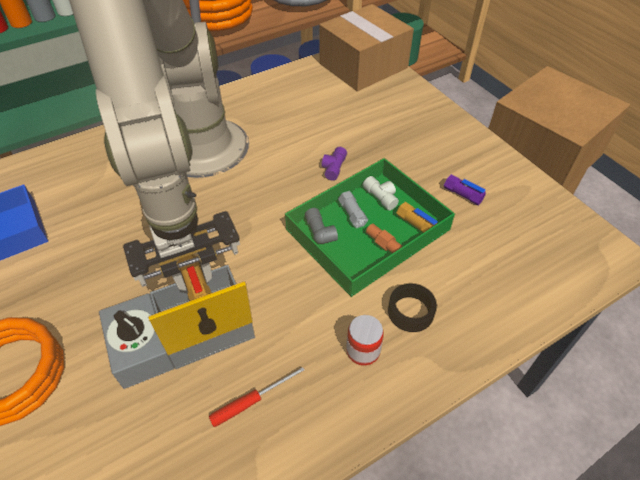

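The scene view shows the valve, red lever up at (195,280), held over the open drying box. The crate holds the other five fittings. I'll lower it gently.

```bash
python3 -m creep '[[[0.02,0,0,-0.02,0],[0.02,0,0,-0.045,0],[0.02,0,0,-0.07,0],[0.02,0,0,-0.095,0],[0.02,0,0,-0.113,0],[0.02,0,0,-0.124,0],[0.02,0,0,-0.131,0],[0.02,0,0,-0.134,0],[0.02,0,0,-0.136,0],[0.02,0,0,-0.137,0],[0.02,0,0,-0.137,0]]]'
```

```text
clock: 5.92
tcp_pos: [538.5, -219.0, 33.3]
tcp_rot: [0.183, 3.135, -0.001]
wrist_force: [0.6, -0.9, -3.2]
opening: 36.0
finger_force: 30.0
```

```bash
python3 -m creep '[[[0.02,0,0,-0.0015,0],[0.02,0,0,-0.003,0],[0.02,0,0,-0.004,0],[0.02,0,0,-0.004,0],[0.02,0,0,-0.004,0]]]'
```

```text
clock: 6.33
tcp_pos: [538.5, -219.1, 30.4]
tcp_rot: [0.183, 3.134, -0.001]
wrist_force: [-3.3, 1.3, 15.7]
opening: 36.4
finger_force: 30.0
```

The upward force of 16 N shows the valve is on the floor. I'll open the fingers, then rise straight up.

```bash
python3 -m creep '[[[0.045,0,0,0,0],[0.055,0,0,0,0],[0.065,0,0,0,0],[0.065,0,0,0,0],[0.065,0,0,0,0],[0.065,0,0,0,0],[0.065,0,0,0,0]]]'
python3 -m creep '[[[0.065,0,0,0.02,0],[0.065,0,0,0.05,0],[0.065,0,0,0.09,0],[0.065,0,0,0.13,0],[0.065,0,0,0.17,0],[0.03,0,0,0.21,0],[0,0,0,0.25,0],[0,0,0,0.28,0],[0,0,0,0.28,0],[0,0,0,0.28,0]]]'
python3 - <<'E'
from h import *
ci=cam('wrist'); im,d=grab_frame('wrist'); P=cloud('wrist',d,ci); cv2.imwrite('pics/w2.png',im)
hsv=cv2.cvtColor(im,cv2.COLOR_BGR2HSV);H,S,V=[hsv[...,i].astype(int) for i in range(3)]
z=P[...,2]; 
def st(m,n):
    q=P[m]; print(n,len(q)); 
    if len(q)>20: print(cv2.minAreaRect(q[:,:2].astype(np.float32)),np.percentile(q,[2,50,98],axis=0).round(1))
near=(abs(P[...,0]-540)<60)&(abs(P[...,1]+220)<70)
st(near&((H<5)|(H>172))&(S>150)&(V>60)&(z>35)&(z<65),'lever')
st(near&(H>8)&(H<28)&(S>110)&(z>15)&(z<60),'brass')
ci=cam('top'); im,d=grab_frame('top'); P=cloud('top',d,ci)
hsv=cv2.cvtColor(im,cv2.COLOR_BGR2HSV);H,S,V=[hsv[...,i].astype(int) for i in range(3)]
print(sense()['tcp_pos'])
E
```

```text
clock: 6.92
tcp_pos: [538.0, -218.9, 28.5]
tcp_rot: [-0.183, -3.136, -0.0]
wrist_force: [0.1, -0.7, 0.2]
opening: 64.6
finger_force: 0.0
clock: 7.75
tcp_pos: [538.6, -219.1, 310.4]
tcp_rot: [0.183, 3.133, -0.002]
wrist_force: [-0.8, 0.2, -0.7]
opening: 36.1
finger_force: 0.0
lever 665
((556.785888671875, -221.41017150878906), (12.100205421447754, 60.99455261230469), 83.43762969970703) [[ 527.2 -229.4   50. ]
 [ 555.9 -221.3   51.8]
 [ 585.4 -213.3   53.6]]
brass 2381
((538.2075805664062, -219.1095733642578), (40.645751953125, 99.79625701904297), 83.21177673339844) [[ 489.  -240.7   24.1]
 [ 524.3 -216.1   38.6]
 [ 584.5 -197.5   43.6]]
[ 537.43060685 -218.73854698  307.64223003]
```

View pics/w2.png

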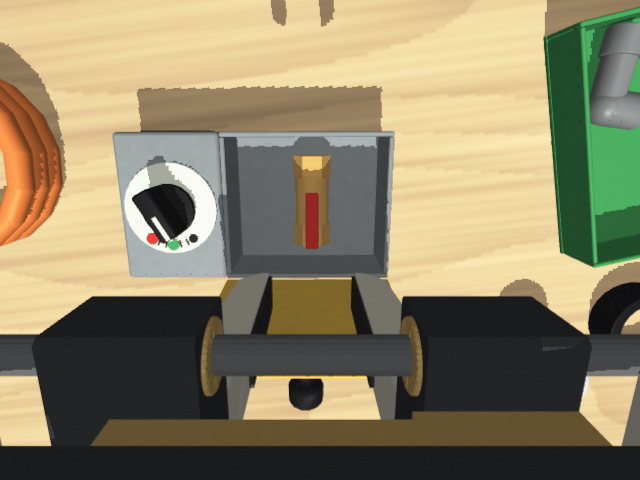

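The wrist view shows the valve lying flat at (312,205) on the box floor, measured at (538,-219) with lever top 52 mm, so it is placed and released. The knob is at (306,393) and the lid is upright. Next I'll go behind the lid, beside its knob, with closed fingers.

```bash
python3 -m creep '[[[0,0.03,0.007,0,0],[0,0.065,0.015,0,0],[0,0.1,0.023,0,0],[0,0.125,0.029,0,0],[0,0.14,0.032,0,0],[0,0.14,0.032,-0.01,0],[0,0.14,0.032,-0.035,0],[0,0.14,0.032,-0.065,0],[0,0.14,0.032,-0.085,0],[0,0.14,0.032,-0.095,0],[0,0.14,0.032,-0.096,0],[0,0.14,0.032,-0.096,0]]]'
```

```text
clock: 8.85
tcp_pos: [677.4, -187.1, 211.7]
tcp_rot: [-0.184, -3.134, -0.0]
wrist_force: [0.9, -0.2, 0.5]
opening: 0.3
finger_force: 0.0
```

```bash
python3 -m creep '[[[0,-0.015,0.002,0,0],[0,-0.03,0.003,0,0],[0,-0.04,0.005,0,0],[0,-0.05,0.006,0,0],[0,-0.059,0.007,-0.001,0],[0,-0.067,0.008,-0.002,0],[0,-0.075,0.009,-0.003,0],[0,-0.084,0.01,-0.006,0],[0,-0.092,0.011,-0.009,0],[0,-0.1,0.012,-0.012,0],[0,-0.108,0.012,-0.016,0],[0,-0.108,0.012,-0.016,0]]]'
python3 - <<'E'
from h import *
ci=cam('top'); im,d=grab_frame('top'); P=cloud('top',d,ci); cv2.imwrite('pics/s2.png',im)
hsv=cv2.cvtColor(im,cv2.COLOR_BGR2HSV);H,S,V=[hsv[...,i].astype(int) for i in range(3)]
v,u=np.mgrid[0:480,0:640]
q=P[(H>18)&(H<32)&(S>150)&(u>410)&(u<560)&(v<300)&(v>140)&(P[...,2]>70)&(P[...,2]<240)]
print(len(q),np.percentile(q,[2,50,98],axis=0).round(0)); c=np.median(q,0); print(np.linalg.svd(q-c,full_matrices=False)[2][2])
E
```

```text
clock: 9.85
tcp_pos: [567.6, -174.6, 195.4]
tcp_rot: [-0.183, -3.133, -0.001]
wrist_force: [-0.9, 0.2, -0.4]
opening: 0.1
finger_force: 0.0
776 [[ 522. -303.   91.]
 [ 538. -205.  198.]
 [ 616. -141.  204.]]
[ 0.82492978 -0.13641344  0.54852733]
```

The lid is at about 1.03 rad as planned. I'll continue along the arc down to shut.

```bash
python3 -m creep '[[[0,-0.009,0.001,-0.005,0],[0,-0.017,0.002,-0.01,0],[0,-0.025,0.003,-0.017,0],[0,-0.032,0.004,-0.024,0],[0,-0.038,0.004,-0.032,0],[0,-0.043,0.005,-0.04,0],[0,-0.048,0.005,-0.048,0],[0,-0.052,0.006,-0.057,0],[0,-0.056,0.006,-0.066,0],[0,-0.058,0.007,-0.074,0],[0,-0.06,0.007,-0.082,0],[0,-0.061,0.007,-0.088,0]]]'
python3 -m creep '[[[0,0,0,-0.003,0],[0,-0.001,0,-0.006,0],[0,-0.001,0,-0.008,0],[0,-0.001,0,-0.008,0]]]'
```

```text
clock: 10.9
tcp_pos: [508.6, -167.8, 107.5]
tcp_rot: [-0.183, -3.135, -0.0]
wrist_force: [0.0, 0.9, 0.2]
opening: 0.5
finger_force: 0.4
clock: 11.23
tcp_pos: [508.1, -167.9, 100.9]
tcp_rot: [0.183, 3.136, -0.0]
wrist_force: [0.0, -0.8, 0.1]
opening: 0.2
finger_force: 0.0
```

```bash
python3 -m creep '[[[0,0,0,-0.002,0],[0,0,0,-0.003,0],[0,0,0,-0.004,0],[0,0,0,-0.004,0]]]'
python3 - <<'E'
from h import *
ci=cam('top'); im,d=grab_frame('top'); P=cloud('top',d,ci); cv2.imwrite('pics/t3.png',im)
hsv=cv2.cvtColor(im,cv2.COLOR_BGR2HSV);H,S,V=[hsv[...,i].astype(int) for i in range(3)]
v,u=np.mgrid[0:480,0:640]
q=P[(H>18)&(H<32)&(S>150)&(u>400)&(u<560)&(v<300)&(v>140)&(P[...,2]>60)&(P[...,2]<140)]
print(len(q),np.percentile(q,[2,50,98],axis=0).round(0)); c=np.median(q,0); print(np.linalg.svd(q-c,full_matrices=False)[2][2])
E
```

```text
clock: 11.57
tcp_pos: [508.2, -167.9, 100.2]
tcp_rot: [0.183, 3.134, -0.002]
wrist_force: [-11.3, 4.1, 48.9]
opening: 0.8
finger_force: 24.7
1304 [[ 460. -257.   79.]
 [ 573. -168.   83.]
 [ 614. -136.   86.]]
[ 0.00161834  0.00366296 -0.99999198]
```

The lid is shut: its plate is level at 83 mm and I felt 49 N against the stop. I'll rise and go over the timer, aligning with the bar.

```bash
python3 -m creep '[[[0,0,0,0.02,0],[0,0,0,0.05,0],[0,0,0,0.09,0],[0,0,0,0.12,0],[0.03,0.002,-0.02,0.14,0.7],[0.06,0.005,-0.05,0.14,2],[0.06,0.008,-0.085,0.14,3.3],[0.06,0.011,-0.12,0.14,4.6],[0.06,0.013,-0.15,0.14,5.7],[0.06,0.015,-0.175,0.14,5.7],[0.06,0.015,-0.19,0.14,5.7],[0.06,0.015,-0.19,0.14,5.7]]]'
python3 -m creep '[[[0.06,0,0,0,0],[0.06,0,0,0,0]]]'
python3 - <<'E'
from h import *
s=sense(); print(s['tcp_pos'],s['tcp_rot'],s['q'].round(2) if hasattr(s['q'],'round') else s['q'])
ci=cam('wrist'); im,d=grab_frame('wrist'); P=cloud('wrist',d,ci); cv2.imwrite('pics/w3.png',im)
hsv=cv2.cvtColor(im,cv2.COLOR_BGR2HSV);H,S,V=[hsv[...,i].astype(int) for i in range(3)]
near=(np.hypot(P[...,0]-523,P[...,1]+357)<45)
z=P[...,2]
for n,m in dict(bar=near&(z>114)&(z<128),white=near&(z>112)&(z<128)&(S<60)&(V>110),green=near&(z<90)&(z>60)&(H>45)&(H<90)&(S>80)).items():
    q=P[m]; print(n,len(q),cv2.minAreaRect(q[:,:2].astype(np.float32)) if len(q)>5 else '',np.median(q,0) if len(q) else '')
E
```

```text
clock: 12.62
tcp_pos: [522.2, -361.7, 236.3]
tcp_rot: [0.586, -3.086, 0.002]
wrist_force: [-0.6, 0.7, -0.5]
opening: 49.3
finger_force: 0.0
clock: 12.78
tcp_pos: [523.3, -356.1, 236.6]
tcp_rot: [-0.596, 3.084, 0.002]
wrist_force: [-1.0, 1.0, -0.0]
opening: 58.8
finger_force: 0.0
[ 523.31150082 -356.06672997  236.58012578] [-5.96173455e-01  3.08438754e+00  1.55553768e-03] [ 0.67  0.5  -0.24  1.81  0.15  0.86  2.31]
bar 1695 ((522.7683715820312, -359.91021728515625), (51.29883575439453, 17.912134170532227), 23.337047576904297) [ 520.98823926 -360.56330148  119.81673024]
white 231 ((533.8255004882812, -352.29949951171875), (25.737308502197266, 15.855337142944336), 9.027496337890625) [ 533.58314078 -355.36499363  120.87486286]
green 142 ((558.4884033203125, -364.7730407714844), (11.047747611999512, 10.928525924682617), 22.22708511352539) [ 558.69526515 -364.61103072   78.37203539]
```

View pics/w3.png

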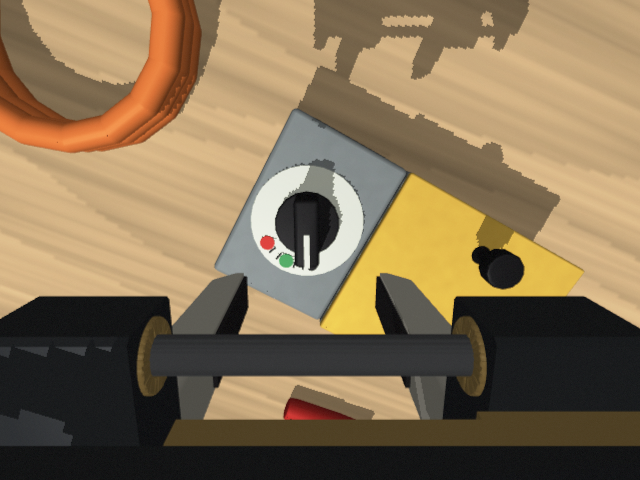

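The wrist view shows the lid shut (yellow, 450,250), and the timer bar at (307,235) is parallel to the finger pads. Bar yaw is 23.3°, so the timer is at about 0.08, and its top is at 120 mm as expected. I'll descend and grip.

```bash
python3 -m creep '[[[0.05,0,-0.001,-0.03,0.2],[0.05,0,-0.001,-0.065,0.2],[0.05,0,-0.001,-0.095,0.2],[0.05,0,-0.001,-0.115,0.2],[0.05,0,-0.001,-0.124,0.2],[0.05,0,-0.001,-0.127,0.2],[0.05,0,-0.001,-0.127,0.2],[0.05,0,-0.001,-0.127,0.2]]]'
python3 -m creep '[[[0,0,0,0,0],[0,0,0,0,0],[0,0,0,0,0],[0,0,0,0,0],[0,0,0,0,0],[0,0,0,0,0],[0,0,0,0,0]]]'
```

```text
clock: 13.5
tcp_pos: [524.0, -358.7, 110.9]
tcp_rot: [-0.622, 3.078, -0.002]
wrist_force: [-0.2, 0.1, 0.5]
opening: 49.7
finger_force: 0.0
clock: 14.08
tcp_pos: [523.5, -359.8, 110.0]
tcp_rot: [-0.62, 3.079, -0.002]
wrist_force: [0.9, -2.6, 1.0]
opening: 18.0
finger_force: 30.0
```

Gripped at 18 mm opening. I'll wind clockwise to about 1.33 rad.

```bash
python3 -m creep '[[[0,0,0,0,-0.8],[0,0,0,0,-2],[0,0,0,0,-3.2],[0,0,0,0,-4.4],[0,0,0,0,-5.6],[0,0,0,0,-6.8],[0,0,0,0,-8],[0,0,0,0,-9.2],[0,0,0,0,-10.4],[0,0,0,0,-11.6],[0,0,0,0,-12.8],[0,0,0,0,-13.6]]]'
python3 -m creep '[[[0,0,0,0,-0.4],[0,0,0,0,-0.7],[0,0,0,0,-0.7],[0,0,0,0,-0.7]]]'
```

```text
clock: 15.08
tcp_pos: [523.3, -360.7, 110.0]
tcp_rot: [1.215, 2.895, -0.003]
wrist_force: [-0.2, -6.3, 0.5]
opening: 17.8
finger_force: 30.0
clock: 15.42
tcp_pos: [523.3, -360.7, 110.0]
tcp_rot: [1.296, 2.859, -0.003]
wrist_force: [0.3, -5.3, 1.1]
opening: 18.2
finger_force: 30.0
```

```bash
python3 -m creep '[[[0,0,0,0,-0.5],[0,0,0,0,-0.5],[0,0,0,0,-0.5]]]'
python3 -m creep '[[[0,0,0,0,0.8],[0,0,0,0,2],[0,0,0,0,3.2],[0,0,0,0,4.4],[0,0,0,0,5.6],[0,0,0,0,6.8],[0,0,0,0,7.8],[0,0,0,0,8.5],[0,0,0,0,8.9],[0,0,0,0,8.9],[0,0,0,0,8.9],[0,0,0,0,8.9]]]'
```

```text
clock: 15.67
tcp_pos: [523.2, -360.8, 110.0]
tcp_rot: [1.358, 2.83, -0.003]
wrist_force: [-0.0, -6.1, 1.2]
opening: 17.8
finger_force: 30.0
clock: 16.67
tcp_pos: [523.5, -360.2, 110.0]
tcp_rot: [0.186, 3.134, -0.003]
wrist_force: [1.6, -6.2, 1.1]
opening: 17.7
finger_force: 30.0
```

```bash
python3 -m creep '[[[0.05,0,0,0,0],[0.05,0,0,0,0],[0.05,0,0,0,0],[0.05,0,0,0,0],[0.05,0,0,0,0],[0.05,0,0,0.02,0],[0.05,0,0,0.05,0],[0.05,0,0,0.09,0],[0.05,0,0,0.12,0],[0.05,0,0,0.13,0],[0.05,0,0,0.13,0],[0.05,0,0,0.13,0]]]'
python3 - <<'E'
from h import *
ci=cam('wrist'); im,d=grab_frame('wrist'); P=cloud('wrist',d,ci); cv2.imwrite('pics/w4.png',im)
near=(np.hypot(P[...,0]-523,P[...,1]+358)<45); z=P[...,2]
q=P[near&(z>114)&(z<128)]; print(cv2.minAreaRect(q[:,:2].astype(np.float32)))
hsv=cv2.cvtColor(im,cv2.COLOR_BGR2HSV);H,S,V=[hsv[...,i].astype(int) for i in range(3)]
q=P[(H>18)&(H<32)&(S>150)&(z>60)&(z<130)&(P[...,1]>-312)]; print('lid',np.percentile(q,[2,50,98],axis=0).round(0))
E
```

```text
clock: 17.67
tcp_pos: [522.9, -358.7, 239.3]
tcp_rot: [0.183, 3.136, -0.0]
wrist_force: [0.7, -0.3, -0.5]
opening: 50.2
finger_force: 0.0
((521.835693359375, -360.3372497558594), (17.539905548095703, 49.394676208496094), 83.6532211303711)
lid [[ 463. -304.   82.]
 [ 528. -227.   83.]
 [ 598. -142.   85.]]
```

View pics/w4.png

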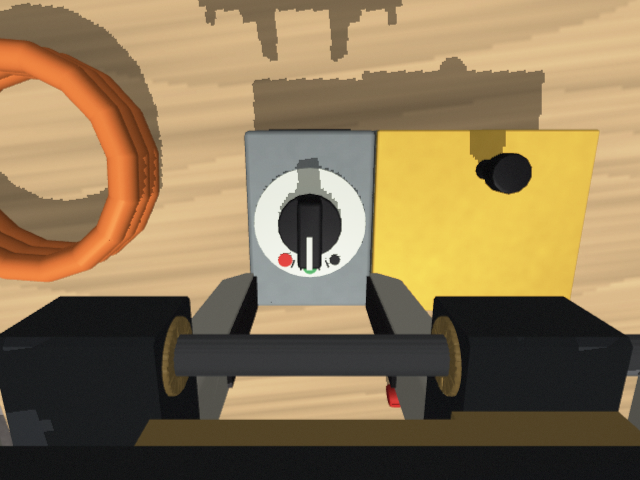

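The picture shows the white pointer at (309,250) over the green mark, parallel to the box edge. The bar is at -6.35°, which matches the dryer. The lid is flat and the gripper is clear, so I'll hand in.

```bash
python3 -c "
from rig import *
print(close_job())"
```

```text
the job is handed in; nothing more can be done
None
```

The job is handed in, with no verdict returned: the red-handled valve lies on the drying box floor, the lid is shut, and the timer was wound to about 1.39 rad, past its red mark, and now stands on green; the other five fittings stayed in the crate and I touched nothing else on the bench.

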